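# Load the sizing plugs into the press's feed rack, smallest first

## Robot

A 6-joint arm with a two-finger parallel gripper is mounted at the origin on a cart in front of the work surface, level with it; the furniture and walls round the work are solid. World frame = base frame: x ahead of the robot, y to its left, z up, the work surface at z = 0. Lengths are in m, angles in degrees, forces in N, time in s.
With the tool pointing down it reaches from about 0.35 to 0.875 m from the base axis. Payload 4.2 kg.
Tool frame: the origin (TCP) lies midway between the tips of the shut fingers; the grasp point (between the pads) lies 19 mm behind it (r.pinch_z is the distance from the TCP to the grasp point, in m); z points along the fingers, y is the line along which they close (so a half turn about z gives the same grasp; the last joint's range is limited). The gripper opens to 87 mm and grips with 3 to 60 N. Pads are 19 mm wide; open, the fingers measure 117 mm over their backs; the gripper's body (75 mm by 190 mm) begins 51 mm behind the grasp point.
Start: joints at [80.535, 22.042, 0.453, 0, -68.411, -14.817], TCP at [0.257, 0.57, 0.223] pointing down, gripper open.
Joint ranges: [-179.83, 179.83], [-69.29, 118.12], [-61.27, 80.66], [-181.25, 117.63], [-171.15, -9.14], [-177.46, 177.46]. Speed limits (degrees/s): [159.86, 159.86, 180, 180, 180, 180].

## Interface

Orientations are given as a 3x3 rotation matrix whose columns are the frame's x, y, z axes.
In Python, from station import r, imaging, models gives the robot as it stands. The module is installed in compiled form; this text tells all that it offers.
- The arm moves only by the tool apply_moves, never from a script. Its argument "moves" is a list of rows, each a list of 2 entries, a list of its own where there are three numbers: the shift along the tool's x, y, z in m, then the turn about the tool's z in degrees. A call has 1 to 5 rows; each row shifts and turns the commanded pose from where the row before left it, along the tool's axes as they then stand; what a row does not reach is not made up. A row lasts 1/12 s, in which the tool goes at most 41.7 mm and 7.16 degrees, less where a joint would pass 70% of its speed; a pose out of reach is approached as far as the arm can. A call is refused whole if a number of a shift passes 0.0417 or a number of a turn 7.16, either way. A call with a gripper value outside its range is refused whole. "hand" is the finger opening in m, from 0 to 0.087, set as the call begins (left out, the last holds). The fingers move at their own pace and stop on an object; the grip force is fixed at half the most. Time passes only in rows, so rows that do not move let the fingers close. It gives the time, the measured TCP pose, the force, the opening and the grip force at its end, in the units of the state.
- r.sense(): the state, without advancing time (a new reading comes with each control period).
- imaging.capture(name): name is "scene" or "top" or "wrist"; returns a dict with "frame" (384x512x3 uint8, blue, green, red), "intrinsics" (3x3 intrinsics, pixels), "eye" and "orientation" of the camera in the world. Camera axes: x right, y down, z forward; pixel columns grow to the right and rows downward; lengths in m; the calibration is good to about 2 mm. A picture is of the moment at which its call begins. There is no depth.
- r.finish_job(): hands the job in; it is judged then, once.
Trained networks look in a picture, given as the dict that the camera call returned (one of the last four; its "shot" number tells which), for a name from the list of things; names that differ only in an ending like _2 or _b are one class to them, and where a whole thing is asked for, a point or a joint stands for the part that bears it (a point fixed in the world has none). Each returns a list of dicts, best first, with "confidence" (0 to 1); they miss things now and then, are a little off and sometimes report something else, mostly with a low value. They report only what shows in the picture. A call takes as long as a camera call. They do not tell look-alikes from the thing itself.
- models.cut_out(picture, target): "region" (384x512 bool, what is visible of it) and "extent" ([left, top, width, height] as shares, 0 to 1, of the picture: columns of its width, rows of its height, round what is visible of it).
- models.place_of(picture, target): "at" ([column, row] as shares, 0 to 1, of the picture: columns of its width, rows of its height: a listed point, or the origin of a listed thing).
The state is a dict: "time_s": time; "joints": joint angles; "joint_velocities": joint speeds; "effort": joint torques, N m; "tcp_pos": TCP position; "ee_rot": TCP orientation; "wrist_force": force on the tool from outside, world axes, zero at the start; "moment": the same for the moment, N m; "gripper_width": opening from 0.0 (shut) to 1.0 (fully open); "gripper_force": force on a finger pad.
Only numpy, scipy, OpenCV 4.12 (cv2) and the standard library are available. Lean on these libraries where they do the work, as an engineer would, in place of code of your own. Each camera call takes 0.05 s, during which the arm holds its last target. There are 200 camera calls.

## Task

Load the four steel sizing plugs one by one into the green sloping feed rack so that the press operator gets them from the low end in rising order of size: the thinnest must end up lowest, against the stop, then the next thicker, the thickest last. Lay each plug square across the two rails near the high end and let it roll down to the stop or to the plug before it; leave all four resting in one closed row on both rails.

Things in the scene. Friction and masses are not known exactly. Their poses are not given: they have to be found in the camera images.
- plug_28: The thinnest of four plain bright steel sizing plugs: a barrel 84 mm long lying on its side, largest diameter 28 mm over the middle 28 mm, both ends alike, tapering to 12 mm with a small bore. Origin at its centre, 14 mm above the bench at the start; its x axis is the long axis (either end first), which lies level. About 0.22 kg. Grip across the middle.
- plug_36: The second thinnest of four plain bright steel sizing plugs: a barrel 84 mm long lying on its side, largest diameter 36 mm over the middle 28 mm, both ends alike, tapering to 20 mm with a small bore. Origin at its centre, 18 mm above the bench at the start; its x axis is the long axis (either end first), which lies level. About 0.32 kg. Grip across the middle.
- plug_44: The second thickest of four plain bright steel sizing plugs: a barrel 84 mm long lying on its side, largest diameter 44 mm over the middle 28 mm, both ends alike, tapering to 28 mm with a small bore. Origin at its centre, 22 mm above the bench at the start; its x axis is the long axis (either end first), which lies level. About 0.44 kg. Grip across the middle.
- plug_52: The thickest of four plain bright steel sizing plugs: a barrel 84 mm long lying on its side, largest diameter 52 mm over the middle 28 mm, both ends alike, tapering to 36 mm with a small bore. Origin at its centre, 26 mm above the bench at the start; its x axis is the long axis (either end first), which lies level. About 0.58 kg. Grip across the middle.
- feed_rack: Green steel gravity rack bolted to the bench, 114 x 285 mm, origin under its middle on the bench. x axis: level, across the rails. y axis: uphill; the rails fall 13 degrees towards -y. Rails: two round bars, 10 mm thick, at x = -29 and +29 mm, 48 mm clear gap, nothing between them for fingers to hit. Side bars at x = 51 to 56 mm each side stand 3 mm above the rail tops.
- rack_stop (a point): Point at the low end, midway between the rails and level with their tops there (46 mm above the bench), on the uphill face of the stop: both rails are bent up there and stand 33 mm above the rail tops, open between.
- rack_load (a point): Loading point, midway between the rails at the level of their tops, 185 mm uphill from rack_stop along the rails (88 mm above the bench). A plug on both rails has its axis (its middle radius less 4 mm) above the rail tops. Let go here, within 6 degrees of square and 8 mm of the middle, it rolls down by itself in about 1.5 s. The full row reaches 160 mm up from the stop.
- lamp_rim (a point): Only to be kept clear of: the foremost point of the fixed bench lamp's big grey shade, which hangs over the back of the bench. The shade lies farther from the robot than this point, from 110 mm to its right to 170 mm to its left, and comes down to 145 mm above the bench. Pass it on the robot's side.
Mind the look-alikes: they are no part of the job. Leave any red look-alike of the plug_52 alone.

How it is judged:
By the outcome, as a careful person would: the job done as asked, in the order asked, and still so for the second after the job is handed in, with the robot touching nothing.
It also fails if it takes over 93 s, if anything falls off the work surface, if the arm or the gripper's body presses on something with over 40 N, if the wrist force passes 120 N, or if a joint passes its speed limit or range.

## Working session

There is one attempt and no reset: what is moved stays moved. The work goes in short steps, Python scripts to look and compute and a tool call to move; the robot and the scene stay as the last step left them, time stands still between calls to the robot, and variables do not carry over. Pictures are saved under pics/ and viewed, at most 14 in all, crops included, and the job is handed in when it is done.

Besides the shell and the picture viewer there is one more tool, called after ">>>" by a JSON object that holds its "name" and its "arguments", one argument or row to a line. apply_moves: Moves the arm, as the interface text tells. Its arguments: {"type":"object","properties":{"moves":{"type":"array"},"hand":{"type":"number"}},"required":["moves"]}

```bash
mkdir -p pics; cat > h.py <<'E'
import numpy as np, cv2
from station import r, imaging, models
def ray(p,uv):
    K=np.array(p["intrinsics"]);R=np.array(p["orientation"]);d=R@np.linalg.solve(K,[uv[0],uv[1],1.]);return np.array(p["eye"]),d
def onz(p,uv,z):
    e,d=ray(p,uv);return e+d*(z-e[2])/d[2]
def proj(p,X):
    c=np.array(p["orientation"]).T@(np.array(X)-np.array(p["eye"]));q=np.array(p["intrinsics"])@c;return q[:2]/q[2]
E
python3 - <<'E'
from h import *
np.set_printoptions(precision=4,suppress=True)
s=r.sense();print(s["time_s"],s["tcp_pos"],s["ee_rot"],s["gripper_width"])
Z=dict(plug_28=.014,plug_36=.018,plug_44=.022,plug_52=.026,feed_rack=.0,rack_stop=.046,rack_load=.088,lamp_rim=.145)
for n in("top","scene"):
    p=imaging.capture(n);cv2.imwrite(f"pics/{n}0.png",p["frame"]);print(n,p["eye"],p["orientation"])
    for t,z in Z.items():
        for f in models.place_of(p,t)[:5]:
            uv=np.array(f["at"])*[512,384];print(t,round(f["confidence"],2),uv,onz(p,uv,z))
        if t.startswith("plug"):
            for f in models.cut_out(p,t)[:5]:
                m=f["region"].astype(np.uint8);c=max(cv2.findContours(m,0,2)[0],key=len);
                print("   cut",round(f["confidence"],2),cv2.minAreaRect(c))
E
```

```text
0.0 [0.2568 0.5692 0.2214] [[ 0.9115 -0.4114 -0.0008]
 [-0.4114 -0.9115 -0.002 ]
 [ 0.0001  0.0022 -1.    ]] 1.0010529188394017
top [0.4068 0.0464 1.3003] [[ 0.0187 -0.9959  0.0885]
 [-0.9998 -0.0184  0.0037]
 [-0.002  -0.0886 -0.9961]]
plug_28 0.86 [181.9136 228.2112] [0.3931 0.2684 0.014 ]
plug_28 0.83 [143.104  179.7888] [0.5342 0.3887 0.014 ]
plug_28 0.76 [364.6976 229.5168] [ 0.3993 -0.2695  0.014 ]
plug_28 0.71 [232.192  216.9984] [0.4288 0.1211 0.014 ]
plug_28 0.68 [249.088  169.9968] [0.5694 0.0741 0.014 ]
   cut 0.9 ((143.5, 180.0), (28.0, 15.0), 90.0)
   cut 0.9 ((365.3500061035156, 230.45001220703125), (18.024980545043945, 29.092952728271484), 18.43494987487793)
   cut 0.71 ((252.2000274658203, 172.10000610351562), (28.174455642700195, 16.994115829467773), 26.56505012512207)
   cut 0.59 ((179.50001525878906, 227.00003051757812), (12.020814895629883, 28.991378784179688), 45.0)
plug_36 0.86 [181.9136 228.2112] [0.3931 0.2677 0.018 ]
plug_36 0.83 [143.104  179.7888] [0.5338 0.3877 0.018 ]
plug_36 0.76 [364.6976 229.5168] [ 0.3993 -0.2685  0.018 ]
plug_36 0.71 [232.192  216.99
[... 4179 characters left out ...]
 0.55 [164.3008 235.008 ] [0.3653 0.2479 0.026 ]
   cut 0.85 ((167.5, 229.0), (14.0, 31.0), 90.0)
   cut 0.84 ((173.75, 194.75), (13.435027122497559, 25.455841064453125), 45.0)
   cut 0.71 ((346.25, 312.75), (25.455841064453125, 40.305084228515625), 45.0)
   cut 0.7 ((216.75, 244.25001525878906), (11.067972183227539, 29.092952728271484), 71.56504821777344)
   cut 0.64 ((263.5000305175781, 224.50003051757812), (29.698484420776367, 18.384777069091797), 45.0)
feed_rack 0.81 [342.784  260.5056] [ 0.573  -0.1808  0.    ]
rack_stop 0.57 [394.8032 255.3984] [ 0.6117 -0.2966  0.046 ]
rack_load 0.77 [324.608  226.2144] [ 0.5685 -0.1239  0.088 ]
lamp_rim 0.58 [240.5888 131.2896] [0.8086 0.3236 0.145 ]
```

```bash
python3 - <<'E'
import cv2,numpy as np
a=cv2.imread("pics/top0.png")[110:300,110:410];cv2.imwrite("pics/t1.png",cv2.resize(a,(800,507),interpolation=2))
a=cv2.imread("pics/scene0.png")[100:370,110:460];cv2.imwrite("pics/s1.png",cv2.resize(a,(770,594),interpolation=2))
E
```

```text
(no output)
```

View pics/t1.png

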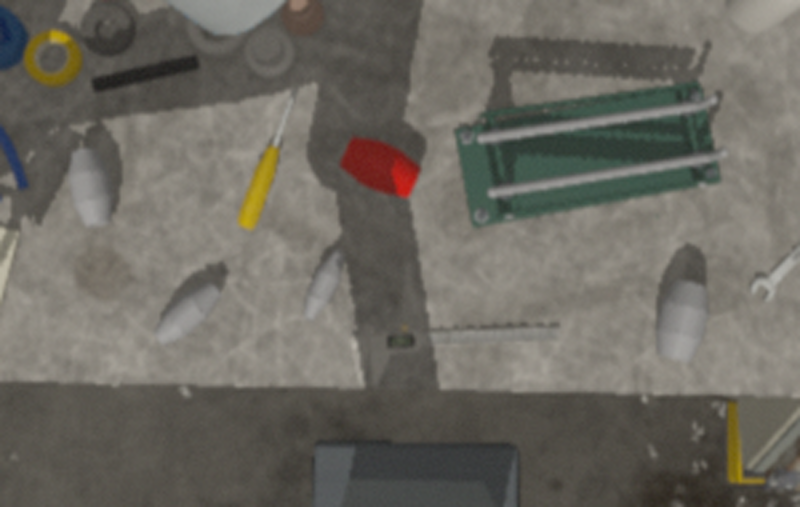

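View pics/s1.png

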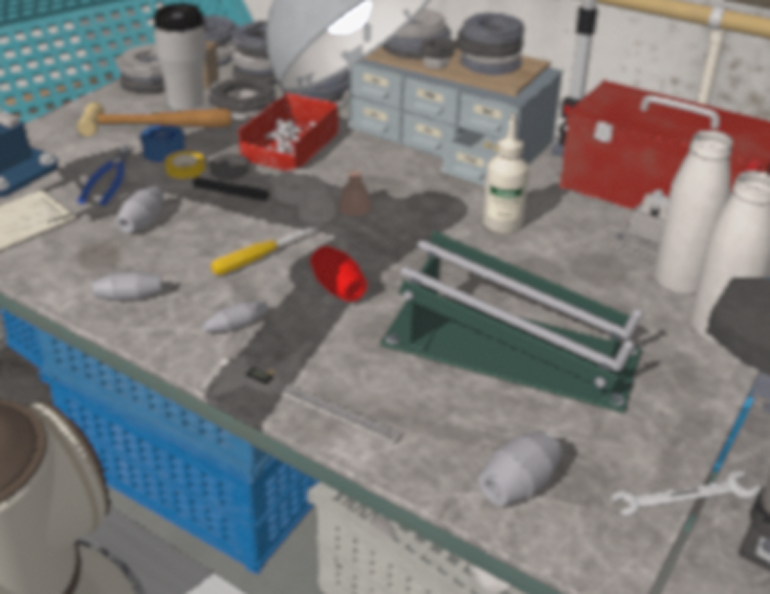

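The top view shows the plugs at full-image pixels: 28 at (232,216), 36 or 44 at (182,223) and (144,180), 52 at (366,224). The red look-alike is at (252,172). The rack's low end is on the right, at about (375,160). I'll move over the thinnest plug and measure it with the wrist camera.

>>> {"name": "apply_moves", "arguments": {
  "moves": [
    [[0.028,0.028,0],0],
    [[0.028,0.028,0],0],
    [[0.028,0.028,0],0],
    [[0.028,0.028,0],0],
    [[0.028,0.028,0],0]
  ]
}}

```text
time_s: 1.72
tcp_pos: [0.3273, 0.3828, 0.2227]
ee_rot: [[0.912, -0.411, 0.0], [-0.411, -0.912, 0.0], [0.0, -0.0, -1.0]]
wrist_force: [0.6, 0.5, 0.3]
gripper_width: 1.001
gripper_force: 0.0
```

>>> {"name": "apply_moves", "arguments": {
  "moves": [
    [[0.028,0.028,0],0],
    [[0.028,0.028,0],0],
    [[0.028,0.028,0],0],
    [[0,0,0],0]
  ]
}}

```text
time_s: 2.05
tcp_pos: [0.3695, 0.2682, 0.2228]
ee_rot: [[0.909, -0.416, -0.001], [-0.416, -0.909, -0.001], [-0.0, 0.001, -1.0]]
wrist_force: [-0.8, 0.1, -0.1]
gripper_width: 0.999
gripper_force: 0.0
```

```bash
python3 - <<'E'
from h import *
np.set_printoptions(precision=4,suppress=True)
s=r.sense();print(s["time_s"],s["tcp_pos"],s["ee_rot"])
p=imaging.capture("wrist");cv2.imwrite("pics/w0.png",p["frame"]);print(p["eye"],p["orientation"],p["intrinsics"])
for f in models.cut_out(p,"plug_28")[:5]:
    m=f["region"].astype(np.uint8);c=max(cv2.findContours(m,0,2)[0],key=len);R=cv2.minAreaRect(c);print(f["confidence"],R)
    b=cv2.boxPoints(R);print(np.array([onz(p,q,.018)[:2] for q in b]).tolist(),onz(p,R[0],.018))
E
```

```text
2.05 [0.3695 0.2682 0.2228] [[ 0.9093 -0.4162 -0.0008]
 [-0.4162 -0.9093 -0.0011]
 [-0.0002  0.0013 -1.    ]]
[0.4391 0.236  0.3839] [[-0.4163 -0.8723 -0.2564]
 [-0.9092  0.4003  0.1146]
 [ 0.0027  0.2809 -0.9597]] [[282.6601   0.     250.0829]
 [  0.     282.6601 192.4268]
 [  0.       0.       1.    ]]
0.98 ((239.00003051757812, 152.50001525878906), (27.280029296875, 64.39875793457031), 26.56505012512207)
[[0.3837332430498751, 0.3151215327764705], [0.4346653613243981, 0.2491249417368502], [0.40826039555024757, 0.22736524743380887], [0.35511721163977306, 0.2929221137026295]] [0.3963 0.2703 0.018 ]
0.75 ((105.7529525756836, 87.2117691040039), (85.0367431640625, 37.09510803222656), 49.39870071411133)
[[0.5754123251192351, 0.41638015881643053], [0.5833830895032672, 0.3713844966127884], [0.494020701732705, 0.34945242739495214], [0.48346970846002557, 0.39678790640786554]] [0.5355 0.3836 0.018 ]
0.69 ((338.1270446777344, 74.60245513916016), (23.539291381835938, 75.77840423583984), 5.19442892074585)
[[0.39917281323460974, 0.15332653465266421], [0.4749921010657098, 0.11655489030922425], [0.46154501871366643, 0.09249021274395594], [0.38458352412267716, 0.12760658224365456]] [0.4314 0.1219 0.018 ]
```

View pics/w0.png

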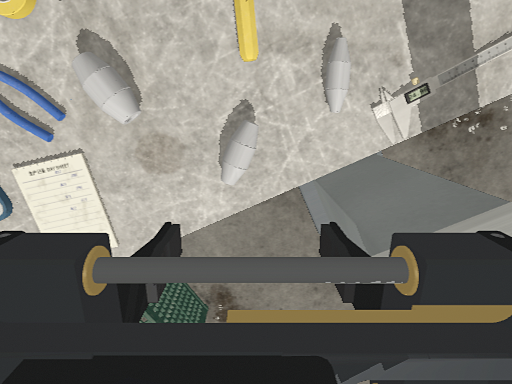

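The wrist view confirms the sizes: 36 at (239,152), 44 at (107,88), 28 at (338,70). I'll add a silhouette fit and a rail fit.

```bash
cat >> h.py <<'E'
from scipy.optimize import minimize
def sil(p,x,y,yaw,d):
    a=np.linspace(0,2*np.pi,24,endpoint=False);P=[]
    c,s=np.cos(yaw),np.sin(yaw)
    for l,q in((-.042,d/2-.008),(-.014,d/2),(.014,d/2),(.042,d/2-.008)):
        for t in a: P.append(proj(p,[x+c*l-s*q*np.cos(t),y+s*l+c*q*np.cos(t),d/2+q*np.sin(t)]))
    m=np.zeros((768*2,1024*2),np.uint8)
    cv2.fillConvexPoly(m,cv2.convexHull((np.array(P)*4+1.5).round().astype(np.int32)),1);return m
def fit(p,mask,d,x,y,yawdeg):
    M=cv2.resize(mask.astype(np.uint8),(2048,1536),interpolation=0)
    def cost(v):
        s=sil(p,x+v[0]/100,y+v[1]/100,np.radians(yawdeg+v[2]*10),d);return 1-(s&M).sum()/max(1,(s|M).sum())
    q=minimize(cost,[0,0,0],method="Nelder-Mead",options=dict(initial_simplex=[[0,0,0],[1,0,0],[0,1,0],[0,0,1]],xatol=.02,fatol=1e-4,maxiter=120))
    return x+q.x[0]/100,y+q.x[1]/100,yawdeg+q.x[2]*10,1-q.fun
def find(p,d,x,y,yaw):
    """fit the network mask nearest the guess"""
    uv=proj(p,[x,y,d/2]);best=None
    for f in models.cut_out(p,"plug_28"):
        v,u=np.nonzero(f["region"]);e=np.hypot(u.mean()-uv[0],v.mean()-uv[1])
        if best is None or e<best[0]: best=(e,f["region"])
    return fit(p,best[1],d,x,y,yaw)
E
python3 - <<'E'
from h import *
np.set_printoptions(precision=4,suppress=True)
w=imaging.capture("wrist");t=imaging.capture("top")
for n,p in(("w",w),("t",t)):
  for k,g in dict(C=(.43,.122,-25),B=(.396,.27,-51),A=(.535,.383,14),D=(.399,-.268,-8)).items():
    if n=="w" and k=="D": continue
    for d in(.028,.036,.044,.052): print(n,k,d,np.array(find(p,d,*g)))
# rails in top image: bright pixels inside region
cv2.imwrite("pics/rk.png",cv2.resize(t["frame"][130:200,270:400],None,fx=6,fy=6,interpolation=2))
E
```

```text
w C 0.028 [  0.4293   0.1217 -25.2967   0.9603]
w C 0.036 [  0.4298   0.1258 -26.8664   0.7216]
w C 0.044 [  0.4292   0.1294 -24.8098   0.5587]
w C 0.052 [  0.4299   0.1345 -29.6038   0.4509]
w B 0.028 [  0.3959   0.2709 -48.3126   0.7381]
w B 0.036 [  0.3961   0.2701 -47.0269   0.9641]
w B 0.044 [  0.3963   0.27   -49.8955   0.76  ]
w B 0.052 [  0.3928   0.2663 -50.345    0.6124]
w A 0.028 [0.537  0.3868 5.1266 0.5745]
w A 0.036 [ 0.5338  0.3815 13.5181  0.798 ]
w A 0.044 [ 0.5312  0.3807 13.1614  0.9591]
w A 0.052 [ 0.5278  0.3802 15.733   0.7686]
t C 0.028 [  0.4314   0.1238 -22.7462   0.8813]
t C 0.036 [  0.4317   0.127  -23.3725   0.6628]
t C 0.044 [  0.4321   0.1276 -26.1012   0.5205]
t C 0.052 [  0.4306   0.1256 -20.8635   0.4282]
t B 0.028 [  0.4054   0.2697 -56.9238   0.704 ]
t B 0.036 [  0.4016   0.269  -52.5157   0.7685]
t B 0.044 [  0.4026   0.2676 -50.3385   0.6241]
t B 0.052 [  0.4021   0.2669 -33.1567   0.5144]
t A 0.028 [ 0.5335  0.3883 11.4265  0.6243]
t A 0.036 [ 0.533   0.387  12.9602  0.8397]
t A 0.044 [ 0.5328  0.3849 15.1762  0.9297]
t A 0.052 [ 0.5318  0.3838 17.3942  0.7727]
t D 0.028 [ 0.3985 -0.2719  3.7046  0.5225]
t D 0.036 [ 0.3987 -0.2697 -4.4251  0.6958]
t D 0.044 [  0.3992  -0.2683 -10.7425   0.8698]
t D 0.052 [  0.3991  -0.2679 -12.9285   0.9137]
```

View pics/rk.png

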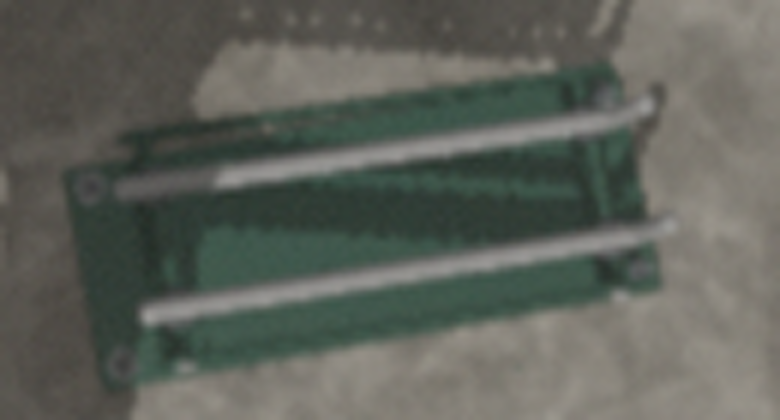

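```bash
cat > rack.py <<'E'
from h import *
from scipy.optimize import least_squares
np.set_printoptions(precision=4,suppress=True)
p=imaging.capture("top")
px=lambda a:np.array(a)/6+[270-.4,130-.4]
T=np.tan(np.radians(13))
def W(v,q):
    c,s=np.cos(v[2]),np.sin(v[2]);return [v[0]+c*q[0]-s*q[1],v[1]+s*q[0]+c*q[1],q[2]]
cor=[((68,172),(.057,.1425)),((105,388),(-.057,.1425)),((660,287),(-.057,-.1425)),((608,65),(.057,-.1425))]
rails=[((120,188),.029),((620,117),.029),((370,155),.029),((150,314),-.029),((600,240),-.029),((370,278),-.029)]
def res(v):
    R=[]
    for a,b in cor: R+=list(.6*(proj(p,W(v,[*b,.003]))-px(a)))
    for a,x in rails:
        A,B=[proj(p,W(v,[x,v[3]+y,.046+y*T-.005])) for y in(0,.18)];d=(B-A)/np.linalg.norm(B-A);e=px(a)-A;R.append(d[0]*e[1]-d[1]*e[0])
    R+=list(.3*(proj(p,W(v,[0,v[3],.046]))-[371.6,162.2]));R+=list(.3*(proj(p,W(v,[0,v[3]+.18026,.088]))-[315.3,163.4]));return R
q=least_squares(res,[.58,-.18,.15,-.1]);v=q.x
print(v,np.degrees(v[2]));print(np.array(q.fun));print("stop",W(v,[0,v[3],.046]),"load",W(v,[0,v[3]+.18026,.088]))
sc=imaging.capture("scene");print(proj(sc,W(v,[0,v[3],.046])),proj(sc,W(v,[0,v[3]+.18026,.088])))
E
python3 rack.py
```

```text
[ 0.5812 -0.168   0.1983 -0.1207] 11.363182625060668
[-0.7497 -0.1996 -0.2536  0.4991  0.3174  0.4209  0.9081  0.4664  0.4254
 -0.1367 -0.2678 -0.3917 -0.1362 -0.296   0.4106 -1.045  -0.3882  1.3281]
stop [np.float64(0.6050339656911853), np.float64(-0.2863478282143284), 0.046] load [np.float64(0.5695178078946671), np.float64(-0.10962128766262513), 0.088]
[389.7257 255.2944] [319.7896 224.102 ]
```

>>> {"name": "apply_moves", "arguments": {
  "moves": [
    [[0.039,0.036,0.02],0],
    [[0.039,0.036,0.02],0],
    [[0.038,0.036,0.02],0],
    [[0,0,0],0],
    [[0,0,0],0]
  ]
}}

```text
time_s: 4.17
tcp_pos: [0.4144, 0.1636, 0.1775]
ee_rot: [[0.91, -0.415, -0.002], [-0.415, -0.91, -0.001], [-0.001, 0.002, -1.0]]
wrist_force: [0.4, 0.7, -0.2]
gripper_width: 1.003
gripper_force: 0.0
```

```bash
cat > look.py <<'E'
import sys
from h import *
np.set_printoptions(precision=4,suppress=True)
d,x,y,yaw=map(float,sys.argv[1:5]);p=imaging.capture("wrist");f=np.array(find(p,d,x,y,yaw));s=r.sense()
R=np.array(s["ee_rot"]);t=np.array(s["tcp_pos"]);ty=np.degrees(np.arctan2(R[1,0],R[0,0]))
print("plug",f,"tcp",t,"yaw",ty);D=R.T@(np.array([f[0],f[1],d/2])-t);print("to plug centre in tool axes",D,"turn(tool z)",-((f[2]-ty+90)%180-90))
E
python3 look.py .028 .4293 .1217 -25.3
```

```text
plug [  0.4298   0.1217 -25.8434   0.9593] tcp [0.4148 0.166  0.1787] yaw -24.28817244151048
to plug centre in tool axes [0.0318 0.0343 0.1647] turn(tool z) 1.555275037527906
```

>>> {"name": "apply_moves", "arguments": {
  "moves": [
    [[0.0155,0.0172,0.025],1.5],
    [[0.0155,0.0172,0.025],0],
    [[0,0,0.04],0],
    [[0,0,0.04],0],
    [[0,0,0.03],0]
  ],
  "hand": 0.087
}}

```text
time_s: 4.68
tcp_pos: [0.4276, 0.1223, 0.0168]
ee_rot: [[0.901, -0.434, 0.001], [-0.434, -0.901, 0.001], [0.0, -0.001, -1.0]]
wrist_force: [-0.2, 0.5, -0.4]
gripper_width: 1.003
gripper_force: 0.0
```

>>> {"name": "apply_moves", "arguments": {
  "moves": [
    [[0,0,0.007],0],
    [[0,0,0],0],
    [[0,0,0],0]
  ]
}}

```text
time_s: 4.93
tcp_pos: [0.4289, 0.1229, 0.0123]
ee_rot: [[0.901, -0.433, 0.002], [-0.433, -0.901, 0.001], [0.001, -0.002, -1.0]]
wrist_force: [-0.4, -0.4, 0.5]
gripper_width: 0.999
gripper_force: 0.0
```

>>> {"name": "apply_moves", "arguments": {
  "moves": [
    [[0,0,0.0075],0],
    [[0,0,0],0]
  ]
}}

```text
time_s: 5.1
tcp_pos: [0.4286, 0.1223, 0.0047]
ee_rot: [[0.901, -0.434, 0.002], [-0.434, -0.901, 0.002], [0.001, -0.003, -1.0]]
wrist_force: [-0.7, -1.1, -0.4]
gripper_width: 1.004
gripper_force: 0.0
```

>>> {"name": "apply_moves", "arguments": {
  "moves": [
    [[0,0,0],0],
    [[0,0,0],0],
    [[0,0,0],0],
    [[0,0,0],0],
    [[0,0,0],0]
  ],
  "hand": 0.0
}}

```text
time_s: 5.52
tcp_pos: [0.428, 0.1214, 0.0041]
ee_rot: [[0.9, -0.435, 0.001], [-0.435, -0.9, 0.0], [0.0, -0.001, -1.0]]
wrist_force: [-0.4, -0.3, 0.2]
gripper_width: 0.707
gripper_force: 0.0
```

>>> {"name": "apply_moves", "arguments": {
  "moves": [
    [[0,0,0],0],
    [[0,0,0],0],
    [[0,0,0],0]
  ]
}}

```text
time_s: 5.77
tcp_pos: [0.4278, 0.1213, 0.0038]
ee_rot: [[0.9, -0.435, -0.0], [-0.435, -0.9, -0.0], [-0.0, 0.0, -1.0]]
wrist_force: [0.3, 0.6, 0.3]
gripper_width: 0.488
gripper_force: 0.0
```

>>> {"name": "apply_moves", "arguments": {
  "moves": [
    [[0,0,0],0],
    [[0,0,0],0],
    [[0,0,0],0],
    [[0,0,0],0]
  ]
}}

```text
time_s: 6.1
tcp_pos: [0.428, 0.1215, 0.0038]
ee_rot: [[0.901, -0.435, 0.0], [-0.435, -0.901, 0.0], [0.0, -0.0, -1.0]]
wrist_force: [0.7, -0.3, -0.6]
gripper_width: 0.314
gripper_force: 30.0
```

>>> {"name": "apply_moves", "arguments": {
  "moves": [
    [[0,0,-0.04],0],
    [[0,0,-0.04],0],
    [[0,0,-0.04],0],
    [[0,0,-0.04],0],
    [[0,0,-0.03],0]
  ]
}}

```text
time_s: 6.52
tcp_pos: [0.4279, 0.1213, 0.1968]
ee_rot: [[0.9, -0.435, 0.002], [-0.435, -0.9, 0.001], [0.001, -0.002, -1.0]]
wrist_force: [1.8, 0.2, -1.9]
gripper_width: 0.312
gripper_force: 30.0
```

```bash
cat > go.py <<'E'
# go.py x y z yaw : rows in tool axes from the measured pose (levelled), yaw mod 180 nearest within range
import sys
from h import *
from scipy.spatial.transform import Rotation as Ro
x,y,z,yaw=map(float,sys.argv[1:5]);h=len(sys.argv)>5
S=[r.sense()];s=S[0];t=np.array(s["tcp_pos"]);R=np.array(s["ee_rot"]);y0=np.degrees(np.arctan2(R[1,0],R[0,0]))
dy=(yaw-y0+90)%180-90
if h: dy=yaw-y0
D=np.array([x,y,z])-t;n=int(np.ceil(max(np.linalg.norm(D)/.040,abs(dy)/7)))
j6=s["joints"][5];print("from",t.round(4),round(y0,2),"n",n,"turn",round(-dy,2),"j6",round(j6,1),"j",np.round(s["joints"],0))
for i in range(n):
    a=np.radians(y0+dy*i/n);c,q=np.cos(a),np.sin(a);d=D/n
    print([[round(c*d[0]+q*d[1],4),round(q*d[0]-c*d[1],4),round(-d[2],4)],round(-dy/n,2)],end=",")
print()
E
python3 go.py .5695 -.110 .20 11.4
```

```text
from [0.4279 0.1213 0.1968] -25.78 n 7 turn -37.18 j6 27.3 j [ 37.   5. -26.   0. -58.  27.]
[[np.float64(0.0326), np.float64(0.021), np.float64(-0.0005)], np.float64(-5.31)],[[np.float64(0.0305), np.float64(0.0239), np.float64(-0.0005)], np.float64(-5.31)],[[np.float64(0.0282), np.float64(0.0266), np.float64(-0.0005)], np.float64(-5.31)],[[np.float64(0.0256), np.float64(0.0291), np.float64(-0.0005)], np.float64(-5.31)],[[np.float64(0.0228), np.float64(0.0313), np.float64(-0.0005)], np.float64(-5.31)],[[np.float64(0.0198), np.float64(0.0333), np.float64(-0.0005)], np.float64(-5.31)],[[np.float64(0.0166), np.float64(0.035), np.float64(-0.0005)], np.float64(-5.31)],
```

>>> {"name": "apply_moves", "arguments": {
  "moves": [
    [[0.033,0.021,0],-5.3],
    [[0.031,0.024,0],-5.3],
    [[0.028,0.027,0],-5.3],
    [[0.026,0.029,0],-5.3],
    [[0.023,0.031,0],-5.3]
  ]
}}

```text
time_s: 6.93
tcp_pos: [0.5294, -0.0458, 0.193]
ee_rot: [[1.0, 0.016, -0.002], [0.016, -1.0, 0.0], [-0.002, -0.0, -1.0]]
wrist_force: [0.1, 1.2, -1.2]
gripper_width: 0.314
gripper_force: 30.0
```

>>> {"name": "apply_moves", "arguments": {
  "moves": [
    [[0.02,0.033,0],-5.3],
    [[0.0166,0.035,0],-5.3],
    [[0,0,0],0],
    [[0,0,0],0]
  ]
}}

```text
time_s: 7.27
tcp_pos: [0.5697, -0.1118, 0.1918]
ee_rot: [[0.982, 0.191, -0.004], [0.191, -0.982, 0.0], [-0.004, -0.001, -1.0]]
wrist_force: [-0.1, 0.4, -3.0]
gripper_width: 0.314
gripper_force: 30.0
```

```bash
python3 - <<'E'
from h import *
np.set_printoptions(precision=4,suppress=True)
p=imaging.capture("wrist");cv2.imwrite("pics/w1.png",p["frame"]);np.savez("w1.npz",K=p["intrinsics"],e=p["eye"],o=p["orientation"])
s=r.sense();print(s["tcp_pos"])
for t,z in(("rack_stop",.046),("rack_load",.088),("feed_rack",0)):
    for f in models.place_of(p,t)[:2]:
        uv=np.array(f["at"])*[512,384];print(t,f["confidence"],uv,onz(p,uv,z))
v=[.5812,-.168,.1983,-.1207];c,q=np.cos(v[2]),np.sin(v[2])
for x in(-.029,.029):
  for y in(0,.18): Y=v[3]+y;print("pred rail",x,y,proj(p,[v[0]+c*x-q*Y,v[1]+q*x+c*Y,.041+y*.2309]))
E
```

```text
[ 0.5692 -0.1106  0.1921]
rack_stop 0.94 [407.3984 180.5952] [ 0.603  -0.2848  0.046 ]
rack_load 0.97 [248.8832 192.    ] [ 0.5683 -0.1112  0.088 ]
rack_load 0.72 [302.3872 172.1856] [ 0.5975 -0.1576  0.088 ]
feed_rack 0.65 [300.6976 174.4128] [ 0.5783 -0.1763  0.    ]
pred rail -0.029 0 [403.1367 202.3482]
pred rail -0.029 0.18 [248.0835 216.3632]
pred rail 0.029 0 [410.9196 152.5219]
pred rail 0.029 0.18 [247.5886 160.148 ]
```

View pics/w1.png

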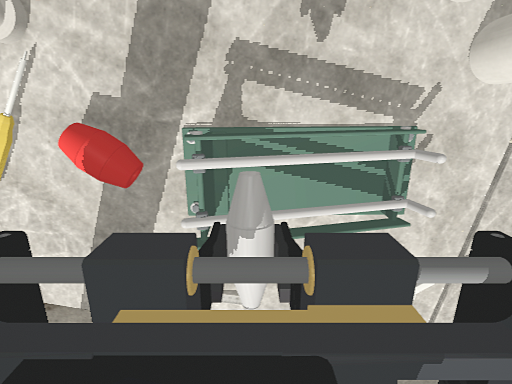

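>>> {"name": "apply_moves", "arguments": {
  "moves": [
    [[-0.0015,0.002,0.03],0],
    [[0,0,0.03],0],
    [[0,0,0.03],0],
    [[0,0,0],0],
    [[0,0,0],0]
  ]
}}

```text
time_s: 7.88
tcp_pos: [0.5681, -0.1114, 0.1032]
ee_rot: [[0.98, 0.197, -0.003], [0.197, -0.98, -0.001], [-0.003, -0.0, -1.0]]
wrist_force: [0.5, 0.7, -1.4]
gripper_width: 0.311
gripper_force: 30.0
```

```bash
python3 go.py .568 -.113 .0885 11.4
```

```text
from [ 0.5681 -0.1114  0.1032] 11.37 n 1 turn -0.03 j6 96.4 j [  5.  24. -15.   0. -51.  96.]
[[np.float64(-0.0004), np.float64(0.0015), np.float64(0.0147)], np.float64(-0.03)],
```

>>> {"name": "apply_moves", "arguments": {
  "moves": [
    [[0,0.001,0.008],0],
    [[0,0,0.0055],0],
    [[0,0,0],0],
    [[0,0,0],0]
  ]
}}

```text
time_s: 8.22
tcp_pos: [0.5697, -0.1132, 0.091]
ee_rot: [[0.981, 0.195, 0.001], [0.195, -0.981, 0.0], [0.001, 0.0, -1.0]]
wrist_force: [-0.6, -0.5, -1.9]
gripper_width: 0.311
gripper_force: 30.0
```

>>> {"name": "apply_moves", "arguments": {
  "moves": [
    [[0,0,0.002],0],
    [[0,0,0],0]
  ]
}}

```text
time_s: 8.38
tcp_pos: [0.5696, -0.1132, 0.0886]
ee_rot: [[0.981, 0.195, 0.001], [0.195, -0.981, 0.0], [0.001, 0.0, -1.0]]
wrist_force: [-0.3, 0.0, -2.5]
gripper_width: 0.317
gripper_force: 30.0
```

>>> {"name": "apply_moves", "arguments": {
  "moves": [
    [[0,0,0.001],0],
    [[0,0,0],0]
  ]
}}

```text
time_s: 8.55
tcp_pos: [0.5695, -0.1133, 0.0874]
ee_rot: [[0.981, 0.195, 0.0], [0.195, -0.981, -0.0], [0.0, 0.0, -1.0]]
wrist_force: [-0.2, -0.5, -1.7]
gripper_width: 0.313
gripper_force: 30.0
```

>>> {"name": "apply_moves", "arguments": {
  "moves": [
    [[0,0,0.001],0],
    [[0,0,0],0],
    [[0,0,0],0]
  ]
}}

```text
time_s: 8.8
tcp_pos: [0.5696, -0.1133, 0.0868]
ee_rot: [[0.981, 0.195, 0.001], [0.195, -0.981, -0.0], [0.001, 0.0, -1.0]]
wrist_force: [-0.6, 0.9, 0.7]
gripper_width: 0.315
gripper_force: 30.0
```

>>> {"name": "apply_moves", "arguments": {
  "moves": [
    [[0,0,0],0],
    [[0,0,0],0],
    [[0,0,0],0],
    [[0,0,0],0]
  ],
  "hand": 0.045
}}

```text
time_s: 9.13
tcp_pos: [0.5695, -0.1132, 0.0863]
ee_rot: [[0.981, 0.195, 0.0], [0.195, -0.981, -0.0], [0.0, 0.0, -1.0]]
wrist_force: [-0.3, -0.4, -0.0]
gripper_width: 0.488
gripper_force: 0.1
```

>>> {"name": "apply_moves", "arguments": {
  "moves": [
    [[0,0,-0.02],0],
    [[0,0,-0.035],0],
    [[0,0,-0.04],0],
    [[0,0,-0.04],0]
  ],
  "hand": 0.06
}}

```text
time_s: 9.47
tcp_pos: [0.5688, -0.1133, 0.2224]
ee_rot: [[0.981, 0.195, -0.002], [0.195, -0.981, -0.0], [-0.002, -0.0, -1.0]]
wrist_force: [1.2, 0.4, 0.5]
gripper_width: 0.675
gripper_force: 0.0
```

```bash
python3 go.py .396 .27 .17 -47; python3 - <<'E'
from h import *
p=imaging.capture("wrist");cv2.imwrite("pics/w2.png",p["frame"])
E
```

```text
from [ 0.5688 -0.1133  0.2224] 11.27 n 11 turn 58.27 j6 96.5 j [  5.  18.  -6.   0. -66.  97.]
[[np.float64(-0.0086), np.float64(-0.0372), np.float64(0.0048)], np.float64(5.3)],[[np.float64(-0.012), np.float64(-0.0363), np.float64(0.0048)], np.float64(5.3)],[[np.float64(-0.0153), np.float64(-0.035), np.float64(0.0048)], np.float64(5.3)],[[np.float64(-0.0185), np.float64(-0.0335), np.float64(0.0048)], np.float64(5.3)],[[np.float64(-0.0215), np.float64(-0.0316), np.float64(0.0048)], np.float64(5.3)],[[np.float64(-0.0243), np.float64(-0.0295), np.float64(0.0048)], np.float64(5.3)],[[np.float64(-0.0269), np.float64(-0.0271), np.float64(0.0048)], np.float64(5.3)],[[np.float64(-0.0293), np.float64(-0.0245), np.float64(0.0048)], np.float64(5.3)],[[np.float64(-0.0315), np.float64(-0.0217), np.float64(0.0048)], np.float64(5.3)],[[np.float64(-0.0333), np.float64(-0.0187), np.float64(0.0048)], np.float64(5.3)],[[np.float64(-0.0349), np.float64(-0.0156), np.float64(0.0048)], np.float64(5.3)],
```

View pics/w2.png

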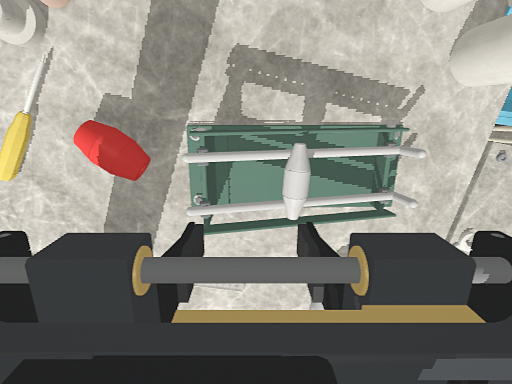

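Plug 28 is rolling, square at (296,180). Next I'll go to plug 36.

>>> {"name": "apply_moves", "arguments": {
  "moves": [
    [[-0.0086,-0.037,0.003],5.3],
    [[-0.012,-0.036,0.003],5.3],
    [[-0.015,-0.035,0.003],5.3],
    [[-0.0185,-0.0335,0.003],5.3],
    [[-0.0215,-0.0315,0.003],5.3]
  ],
  "hand": 0.087
}}

```text
time_s: 9.93
tcp_pos: [0.4902, 0.0617, 0.2062]
ee_rot: [[0.963, -0.268, 0.001], [-0.268, -0.963, 0.0], [0.0, -0.001, -1.0]]
wrist_force: [1.2, 0.7, -1.0]
gripper_width: 0.96
gripper_force: 0.0
```

>>> {"name": "apply_moves", "arguments": {
  "moves": [
    [[-0.0243,-0.0295,0.006],5.3],
    [[-0.027,-0.027,0.006],5.3],
    [[-0.0293,-0.0245,0.006],5.3],
    [[-0.0315,-0.022,0.006],5.3],
    [[-0.0333,-0.019,0.006],5.3]
  ]
}}

```text
time_s: 10.35
tcp_pos: [0.4118, 0.2366, 0.1762]
ee_rot: [[0.743, -0.669, 0.001], [-0.669, -0.743, 0.001], [0.0, -0.001, -1.0]]
wrist_force: [-0.5, 0.5, 1.0]
gripper_width: 0.997
gripper_force: 0.0
```

>>> {"name": "apply_moves", "arguments": {
  "moves": [
    [[-0.035,-0.0155,0.006],5.3],
    [[0,0,0],0],
    [[0,0,0],0]
  ]
}}

```text
time_s: 10.6
tcp_pos: [0.3961, 0.2714, 0.1699]
ee_rot: [[0.685, -0.729, -0.0], [-0.729, -0.685, -0.0], [0.0, 0.001, -1.0]]
wrist_force: [-0.2, 0.7, -0.0]
gripper_width: 1.0
gripper_force: 0.0
```

```bash
python3 look.py .036 .396 .27 -47
```

```text
plug [  0.396    0.2706 -47.4038   0.9661] tcp [0.397  0.2697 0.1702] yaw -46.99105839002284
to plug centre in tool axes [-0.0014  0.0001  0.1522] turn(tool z) 0.41269394142784677
```

>>> {"name": "apply_moves", "arguments": {
  "moves": [
    [[-0.001,0,0.04],0.4],
    [[0,0,0.04],0],
    [[0,0,0.04],0],
    [[0,0,0.03],0],
    [[0,0,0],0]
  ],
  "hand": 0.065
}}

```text
time_s: 11.12
tcp_pos: [0.3941, 0.2657, 0.0153]
ee_rot: [[0.674, -0.739, -0.008], [-0.739, -0.674, -0.01], [0.002, 0.012, -1.0]]
wrist_force: [-0.2, -1.1, -0.2]
gripper_width: 0.769
gripper_force: 0.0
```

>>> {"name": "apply_moves", "arguments": {
  "moves": [
    [[0,0,0.008],0],
    [[0,0,0.006],0],
    [[0,0,0],0]
  ]
}}

```text
time_s: 11.37
tcp_pos: [0.3972, 0.2709, 0.007]
ee_rot: [[0.676, -0.737, 0.001], [-0.737, -0.676, 0.002], [-0.0, -0.002, -1.0]]
wrist_force: [-0.1, 0.3, 0.5]
gripper_width: 0.748
gripper_force: 0.0
```

>>> {"name": "apply_moves", "arguments": {
  "moves": [
    [[0,0,0.003],0],
    [[0,0,0],0],
    [[0,0,0],0],
    [[0,0,0],0],
    [[0,0,0],0]
  ],
  "hand": 0.0
}}

```text
time_s: 11.78
tcp_pos: [0.3966, 0.2709, 0.0038]
ee_rot: [[0.677, -0.736, 0.001], [-0.736, -0.677, 0.001], [-0.0, -0.001, -1.0]]
wrist_force: [-0.9, 0.2, 0.8]
gripper_width: 0.456
gripper_force: 0.0
```

>>> {"name": "apply_moves", "arguments": {
  "moves": [
    [[0,0,0],0],
    [[0,0,0],0],
    [[0,0,0],0]
  ]
}}

```text
time_s: 12.03
tcp_pos: [0.3967, 0.2711, 0.0037]
ee_rot: [[0.677, -0.736, 0.001], [-0.736, -0.677, 0.001], [-0.0, -0.001, -1.0]]
wrist_force: [-0.4, 0.7, 3.0]
gripper_width: 0.403
gripper_force: 30.0
```

>>> {"name": "apply_moves", "arguments": {
  "moves": [
    [[0,0,-0.04],0],
    [[0,0,-0.04],0],
    [[0,0,-0.04],0],
    [[0,0,-0.04],0],
    [[0,0,-0.02],0]
  ]
}}

```text
time_s: 12.45
tcp_pos: [0.3973, 0.2715, 0.1875]
ee_rot: [[0.677, -0.736, 0.004], [-0.736, -0.677, 0.004], [-0.0, -0.006, -1.0]]
wrist_force: [0.7, 0.4, -3.3]
gripper_width: 0.402
gripper_force: 30.0
```

```bash
python3 go.py .5696 -.1136 .18 11.4 | tr -d 'npfloat.64()' >/dev/null; python3 go.py .5696 -.1136 .18 11.4 | sed 's/np.float64(\([^)]*\))/\1/g'
```

```text
from [0.3973 0.2715 0.1875] -47.41 n 11 turn -58.81 j6 -11.2 j [ 54.  10. -22.   0. -58. -11.]
[[0.0364, 0.0122, 0.0007], -5.35],[[0.0351, 0.0155, 0.0007], -5.35],[[0.0335, 0.0187, 0.0007], -5.35],[[0.0316, 0.0217, 0.0007], -5.35],[[0.0294, 0.0246, 0.0007], -5.35],[[0.027, 0.0272, 0.0007], -5.35],[[0.0244, 0.0296, 0.0007], -5.35],[[0.0215, 0.0318, 0.0007], -5.35],[[0.0184, 0.0336, 0.0007], -5.35],[[0.0152, 0.0352, 0.0007], -5.35],[[0.0119, 0.0365, 0.0007], -5.35],
```

>>> {"name": "apply_moves", "arguments": {
  "moves": [
    [[0.0364,0.0122,0],-5.35],
    [[0.035,0.0155,0],-5.35],
    [[0.0335,0.0187,0],-5.35],
    [[0.0316,0.0217,0],-5.35],
    [[0.0294,0.0246,0],-5.35]
  ]
}}

```text
time_s: 12.87
tcp_pos: [0.4736, 0.0936, 0.1822]
ee_rot: [[0.937, -0.349, -0.003], [-0.349, -0.937, -0.0], [-0.002, 0.001, -1.0]]
wrist_force: [1.8, 1.7, -3.7]
gripper_width: 0.403
gripper_force: 30.0
```

>>> {"name": "apply_moves", "arguments": {
  "moves": [
    [[0.027,0.0272,0],-5.35],
    [[0.0244,0.0296,0],-5.35],
    [[0.0215,0.0318,0],-5.35],
    [[0.0184,0.0336,0],-5.35],
    [[0.0152,0.0352,0],-5.35]
  ]
}}

```text
time_s: 13.28
tcp_pos: [0.552, -0.0812, 0.1818]
ee_rot: [[0.994, 0.11, -0.003], [0.11, -0.994, 0.001], [-0.003, -0.001, -1.0]]
wrist_force: [1.2, 1.0, -2.5]
gripper_width: 0.409
gripper_force: 30.0
```

>>> {"name": "apply_moves", "arguments": {
  "moves": [
    [[0.012,0.0365,0],-5.35],
    [[0,0,0],0],
    [[0,0,0.02],0],
    [[0,0,0.02],0],
    [[0,0,0],0]
  ]
}}

```text
time_s: 13.7
tcp_pos: [0.5642, -0.1145, 0.1375]
ee_rot: [[0.981, 0.195, -0.013], [0.195, -0.981, 0.002], [-0.012, -0.004, -1.0]]
wrist_force: [-1.7, 0.4, -3.9]
gripper_width: 0.405
gripper_force: 30.0
```

```bash
sed -i 's/\[\[round/[[round/; s/round(/rnd(/g; s/^import sys/import sys\nrnd=lambda a,b=0:float(round(a,b))/' go.py; python3 go.py .5696 -.1136 .0885 11.4; python3 - <<'E'
from h import *
p=imaging.capture("wrist");cv2.imwrite("pics/w3.png",p["frame"])
E
```

```text
Traceback (most recent call last):
  File "go.py", line 11, in <module>
    j6=s["joints"][5];print("from",t.rnd(4),rnd(y0,2),"n",n,"turn",rnd(-dy,2),"j6",rnd(j6,1),"j",np.rnd(s["joints"],0))
                                   ^^^^^
AttributeError: 'numpy.ndarray' object has no attribute 'rnd'
```

View pics/w3.png

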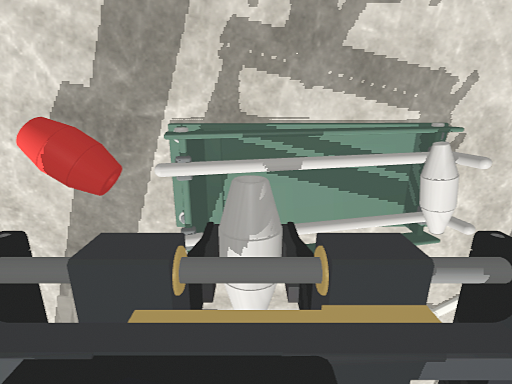

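Plug 28 lies at the stop at (439,188), square on both rails. I'll lower plug 36.

```bash
sed -i 's/t\.rnd(4)/t.round(4)/; s/np\.rnd/np.round/' go.py; python3 go.py .5696 -.1136 .0885 11.4
```

```text
from [ 0.5657 -0.1146  0.1399] 11.34 n 2 turn -0.06 j6 96.8 j [  5.  22. -13.  -0. -56.  97.]
[[0.002, -0.0001, 0.0257], -0.03],[[0.002, -0.0001, 0.0257], -0.03],
```

>>> {"name": "apply_moves", "arguments": {
  "moves": [
    [[0,0,0.02],0],
    [[0,0,0.02],0],
    [[0,0,0],0],
    [[0,0,0],0]
  ]
}}

```text
time_s: 14.08
tcp_pos: [0.5683, -0.1144, 0.1033]
ee_rot: [[0.98, 0.198, -0.002], [0.198, -0.98, -0.0], [-0.002, 0.0, -1.0]]
wrist_force: [0.2, 0.0, -2.9]
gripper_width: 0.408
gripper_force: 30.0
```

```bash
python3 go.py .5696 -.1136 .0885 11.4
```

```text
from [ 0.5683 -0.1144  0.1033] 11.45 n 1 turn 0.05 j6 96.8 j [  5.  24. -15.   0. -51.  97.]
[[0.0015, -0.0005, 0.0148], 0.05],
```

>>> {"name": "apply_moves", "arguments": {
  "moves": [
    [[0,0,0.007],0],
    [[0,0,0.006],0],
    [[0,0,0],0],
    [[0,0,0],0]
  ]
}}

```text
time_s: 14.42
tcp_pos: [0.5686, -0.1145, 0.0905]
ee_rot: [[0.98, 0.198, -0.0], [0.198, -0.98, -0.0], [-0.0, 0.0, -1.0]]
wrist_force: [-0.8, 0.0, -2.5]
gripper_width: 0.405
gripper_force: 30.0
```

>>> {"name": "apply_moves", "arguments": {
  "moves": [
    [[0,0,0.0015],0],
    [[0,0,0.001],0],
    [[0,0,0],0]
  ]
}}

```text
time_s: 14.67
tcp_pos: [0.5686, -0.1145, 0.0878]
ee_rot: [[0.98, 0.198, 0.0], [0.198, -0.98, 0.0], [0.0, -0.0, -1.0]]
wrist_force: [-0.5, 0.6, -3.2]
gripper_width: 0.405
gripper_force: 30.0
```

>>> {"name": "apply_moves", "arguments": {
  "moves": [
    [[0,0,0.001],0],
    [[0,0,0.0005],0],
    [[0,0,0],0]
  ]
}}

```text
time_s: 14.92
tcp_pos: [0.5689, -0.1145, 0.0868]
ee_rot: [[0.98, 0.198, 0.001], [0.198, -0.98, -0.0], [0.001, 0.0, -1.0]]
wrist_force: [-0.2, 0.0, -0.9]
gripper_width: 0.403
gripper_force: 30.0
```

>>> {"name": "apply_moves", "arguments": {
  "moves": [
    [[0,0,0],0],
    [[0,0,0],0],
    [[0,0,0],0],
    [[0,0,0],0]
  ],
  "hand": 0.053
}}

```text
time_s: 15.25
tcp_pos: [0.5689, -0.1146, 0.0866]
ee_rot: [[0.98, 0.198, 0.001], [0.198, -0.98, -0.0], [0.001, 0.0, -1.0]]
wrist_force: [-0.3, -0.7, -0.0]
gripper_width: 0.585
gripper_force: 0.2
```

>>> {"name": "apply_moves", "arguments": {
  "moves": [
    [[0,0,-0.02],0],
    [[0,0,-0.035],0],
    [[0,0,-0.04],0],
    [[0,0,-0.04],0]
  ],
  "hand": 0.065
}}

```text
time_s: 15.58
tcp_pos: [0.5681, -0.1146, 0.2226]
ee_rot: [[0.98, 0.198, -0.001], [0.198, -0.98, -0.0], [-0.001, -0.0, -1.0]]
wrist_force: [0.8, -0.2, 1.2]
gripper_width: 0.736
gripper_force: 0.0
```

```bash
python3 go.py .531 .382 .19 13.5;  python3 - <<'E'
from h import *
p=imaging.capture("wrist");cv2.imwrite("pics/w4.png",p["frame"])
E
```

```text
from [ 0.5681 -0.1146  0.2226] 11.42 n 13 turn -2.08 j6 96.8 j [  5.  18.  -6.   0. -66.  97.]
[[0.0048, -0.038, 0.0025], -0.16],[[0.0049, -0.038, 0.0025], -0.16],[[0.005, -0.038, 0.0025], -0.16],[[0.0051, -0.038, 0.0025], -0.16],[[0.0052, -0.038, 0.0025], -0.16],[[0.0053, -0.0379, 0.0025], -0.16],[[0.0054, -0.0379, 0.0025], -0.16],[[0.0055, -0.0379, 0.0025], -0.16],[[0.0056, -0.0379, 0.0025], -0.16],[[0.0057, -0.0379, 0.0025], -0.16],[[0.0058, -0.0379, 0.0025], -0.16],[[0.0059, -0.0378, 0.0025], -0.16],[[0.006, -0.0378, 0.0025], -0.16],
```

View pics/w4.png

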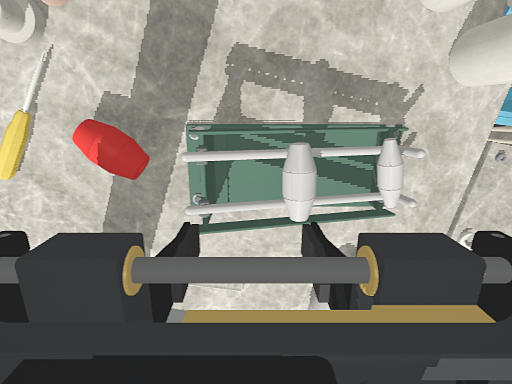

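```bash
 python3 - <<'E'
from h import *
np.set_printoptions(precision=3,suppress=True)
t=imaging.capture("top");s=imaging.capture("scene");w=imaging.capture("wrist")
for n,p in(("t",t),("s",s),("w",w)):
  for f in models.place_of(p,"lamp_rim")[:2]: print(n,f["confidence"],np.array(f["at"])*[512,384])
for z in(.145,.18,.22,.26): print(z,onz(s,(240.6,131.3),z),onz(t,(194.4,123.5),z))
q=r.sense();R=np.array(q["ee_rot"]);print(R.T@(np.array(w["eye"])-q["tcp_pos"]))
cv2.imwrite("pics/t5.png",cv2.resize(t["frame"][60:220,110:310],(800,640))[:600])
E
```

```text
t 0.83 [197.581 121.498]
s 0.8 [241.92  130.483]
s 0.59 [383.693 254.093]
0.145 [0.809 0.323 0.145] [0.677 0.222 0.145]
0.18 [0.747 0.275 0.18 ] [0.668 0.216 0.18 ]
0.22 [0.677 0.22  0.22 ] [0.659 0.21  0.22 ]
0.26 [0.607 0.165 0.26 ] [0.65  0.204 0.26 ]
[ 0.077  0.    -0.168]
```

View pics/t5.png

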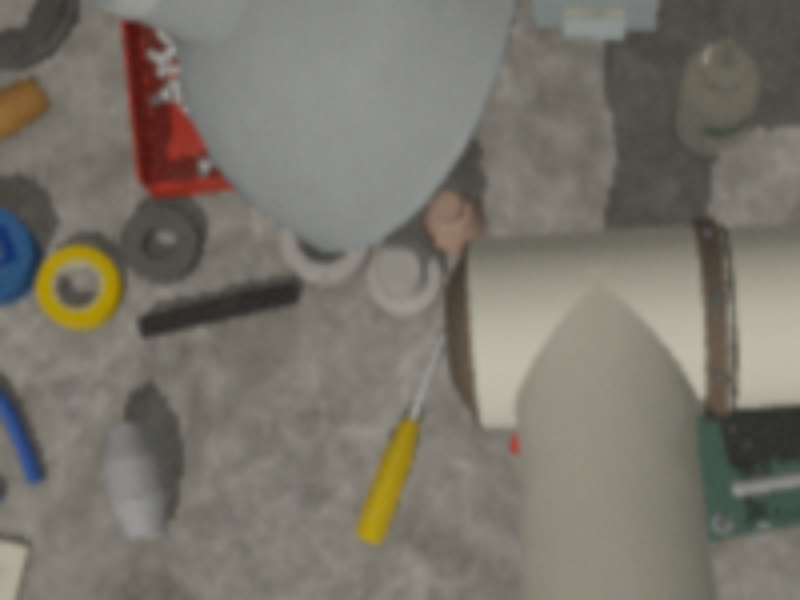

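The lamp rim comes out at about (0.665, 0.21, 0.225). I'll go round it on the robot's side to plug 44.

>>> {"name": "apply_moves", "arguments": {
  "moves": [
    [[-0.0085,-0.036,0],0],
    [[-0.0085,-0.036,0],0],
    [[-0.0085,-0.036,0],0],
    [[-0.0085,-0.036,0],0],
    [[-0.0085,-0.036,0],0]
  ],
  "hand": 0.087
}}

```text
time_s: 16.35
tcp_pos: [0.4898, 0.0545, 0.2198]
ee_rot: [[0.98, 0.197, -0.003], [0.197, -0.98, -0.001], [-0.003, 0.001, -1.0]]
wrist_force: [0.4, 0.6, -0.2]
gripper_width: 0.977
gripper_force: 0.0
```

>>> {"name": "apply_moves", "arguments": {
  "moves": [
    [[-0.0085,-0.036,0],0],
    [[-0.0085,-0.036,0],0],
    [[0.0175,-0.0346,0.005],0],
    [[0.0175,-0.0346,0.005],0],
    [[0.0175,-0.0346,0.005],0]
  ]
}}

```text
time_s: 16.77
tcp_pos: [0.4906, 0.2344, 0.2052]
ee_rot: [[0.98, 0.199, -0.001], [0.199, -0.98, -0.001], [-0.002, 0.001, -1.0]]
wrist_force: [0.7, -0.3, 0.0]
gripper_width: 1.001
gripper_force: 0.0
```

>>> {"name": "apply_moves", "arguments": {
  "moves": [
    [[0.0175,-0.0346,0.005],-0.5],
    [[0.0175,-0.0346,0.005],-0.5],
    [[0.0175,-0.0346,0.005],-0.5],
    [[0.0175,-0.0346,0.005],-0.5],
    [[0,0,0],0]
  ]
}}

```text
time_s: 17.18
tcp_pos: [0.5308, 0.388, 0.1812]
ee_rot: [[0.972, 0.236, -0.003], [0.236, -0.972, -0.003], [-0.003, 0.002, -1.0]]
wrist_force: [0.9, 0.6, -1.2]
gripper_width: 0.999
gripper_force: 0.0
```

```bash
python3 look.py .044 .532 .382 13.5
```

```text
plug [ 0.5326  0.3814 12.9318  0.9457] tcp [0.5298 0.3835 0.1829] yaw 13.498180930852431
to plug centre in tool axes [0.0029 0.0022 0.1609] turn(tool z) 0.5664128291903978
```

>>> {"name": "apply_moves", "arguments": {
  "moves": [
    [[0.003,0.002,0.04],0.5],
    [[0,0,0.04],0],
    [[0,0,0.04],0],
    [[0,0,0.035],0],
    [[0,0,0],0]
  ],
  "hand": 0.072
}}

```text
time_s: 17.7
tcp_pos: [0.5292, 0.3757, 0.023]
ee_rot: [[0.975, 0.22, -0.013], [0.22, -0.975, -0.012], [-0.015, 0.009, -1.0]]
wrist_force: [0.2, -0.6, -1.7]
gripper_width: 0.833
gripper_force: 0.0
```

>>> {"name": "apply_moves", "arguments": {
  "moves": [
    [[0,0,0.01],0],
    [[0,0,0.007],0],
    [[0,0,0],0]
  ]
}}

```text
time_s: 17.95
tcp_pos: [0.5345, 0.3817, 0.0152]
ee_rot: [[0.975, 0.223, 0.001], [0.223, -0.975, 0.001], [0.001, -0.001, -1.0]]
wrist_force: [-0.7, -0.3, 0.1]
gripper_width: 0.824
gripper_force: 0.0
```

>>> {"name": "apply_moves", "arguments": {
  "moves": [
    [[-0.0015,0,0.007],0],
    [[0,0,0.0045],0],
    [[0,0,0],0],
    [[0,0,0],0]
  ]
}}

```text
time_s: 18.28
tcp_pos: [0.5326, 0.3815, 0.0032]
ee_rot: [[0.975, 0.224, 0.0], [0.224, -0.975, 0.0], [0.0, -0.0, -1.0]]
wrist_force: [-0.8, -0.0, 0.2]
gripper_width: 0.827
gripper_force: 0.0
```

>>> {"name": "apply_moves", "arguments": {
  "moves": [
    [[0,0,0],0],
    [[0,0,0],0],
    [[0,0,0],0],
    [[0,0,0],0],
    [[0,0,0],0]
  ],
  "hand": 0.0
}}

```text
time_s: 18.7
tcp_pos: [0.5326, 0.3814, 0.0029]
ee_rot: [[0.975, 0.223, 0.0], [0.223, -0.975, 0.0], [0.0, -0.0, -1.0]]
wrist_force: [-1.1, 0.0, 0.2]
gripper_width: 0.533
gripper_force: 0.0
```

>>> {"name": "apply_moves", "arguments": {
  "moves": [
    [[0,0,0],0],
    [[0,0,0],0],
    [[0,0,0],0]
  ]
}}

```text
time_s: 18.95
tcp_pos: [0.5327, 0.3817, 0.0029]
ee_rot: [[0.975, 0.224, 0.0], [0.224, -0.975, 0.001], [0.001, -0.0, -1.0]]
wrist_force: [-0.6, 1.6, 0.9]
gripper_width: 0.499
gripper_force: 30.0
```

>>> {"name": "apply_moves", "arguments": {
  "moves": [
    [[0,0,-0.04],0],
    [[0,0,-0.04],0],
    [[0,0,-0.04],0],
    [[0,0,-0.04],0],
    [[0,0,-0.02],0]
  ]
}}

```text
time_s: 19.37
tcp_pos: [0.5337, 0.382, 0.1876]
ee_rot: [[0.975, 0.224, 0.005], [0.224, -0.975, 0.004], [0.005, -0.003, -1.0]]
wrist_force: [1.2, 0.7, -2.7]
gripper_width: 0.502
gripper_force: 30.0
```

>>> {"name": "apply_moves", "arguments": {
  "moves": [
    [[-0.0184,0.034,0],0],
    [[-0.0184,0.034,0],0],
    [[-0.0184,0.034,0],0],
    [[-0.0184,0.034,0],0],
    [[-0.0184,0.034,0],0]
  ]
}}

```text
time_s: 19.78
tcp_pos: [0.4787, 0.1927, 0.1813]
ee_rot: [[0.975, 0.223, -0.003], [0.223, -0.975, -0.002], [-0.004, 0.001, -1.0]]
wrist_force: [1.0, 0.2, -3.1]
gripper_width: 0.496
gripper_force: 30.0
```

>>> {"name": "apply_moves", "arguments": {
  "moves": [
    [[-0.0184,0.034,0],0],
    [[-0.0184,0.034,0],0],
    [[0.0078,0.0362,0],0],
    [[0.0078,0.0362,0],0],
    [[0.0078,0.0362,0],0]
  ]
}}

```text
time_s: 20.2
tcp_pos: [0.506, 0.0181, 0.1821]
ee_rot: [[0.975, 0.224, -0.002], [0.224, -0.975, 0.0], [-0.002, -0.001, -1.0]]
wrist_force: [1.0, 1.2, -3.7]
gripper_width: 0.494
gripper_force: 30.0
```

>>> {"name": "apply_moves", "arguments": {
  "moves": [
    [[0.0078,0.0362,0],0],
    [[0.0078,0.0362,0],0.5],
    [[0.0078,0.0362,0],0.5],
    [[0.0078,0.0362,0],0.5],
    [[0,0,0],0]
  ]
}}

```text
time_s: 20.62
tcp_pos: [0.5701, -0.1198, 0.1809]
ee_rot: [[0.981, 0.192, -0.002], [0.192, -0.981, -0.001], [-0.002, 0.001, -1.0]]
wrist_force: [0.2, 0.4, -4.0]
gripper_width: 0.501
gripper_force: 30.0
```

```bash
python3 go.py .5698 -.1145 .1 11.4;  python3 - <<'E'
from h import *
p=imaging.capture("wrist");cv2.imwrite("pics/w5.png",p["frame"])
E
```

```text
from [ 0.5701 -0.1198  0.1809] 11.05 n 3 turn -0.35 j6 96.9 j [  4.  20.  -9.   0. -61.  97.]
[[0.0002, -0.0018, 0.027], -0.12],[[0.0002, -0.0018, 0.027], -0.12],[[0.0002, -0.0018, 0.027], -0.12],
```

View pics/w5.png

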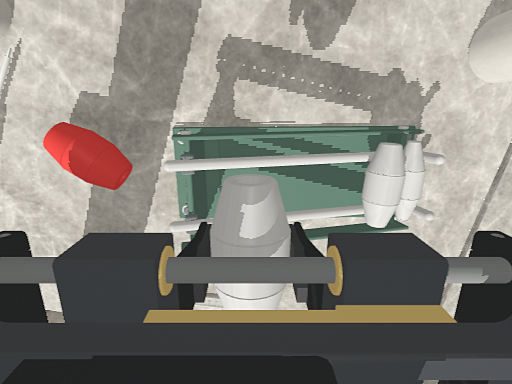

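Plugs 28 (412,180) and 36 (383,185) lie together at the stop. I'll lower plug 44.

>>> {"name": "apply_moves", "arguments": {
  "moves": [
    [[0,-0.0025,0.03],-0.3],
    [[0,-0.0025,0.03],0],
    [[0,0,0.02],0],
    [[0,0,0],0],
    [[0,0,0],0]
  ]
}}

```text
time_s: 21.08
tcp_pos: [0.5667, -0.1093, 0.1014]
ee_rot: [[0.979, 0.204, -0.005], [0.204, -0.979, -0.0], [-0.004, -0.001, -1.0]]
wrist_force: [-0.1, -0.0, -4.0]
gripper_width: 0.496
gripper_force: 30.0
```

```bash
python3 go.py .5698 -.1145 .0867 11.4
```

```text
from [ 0.5667 -0.1093  0.1014] 11.76 n 1 turn 0.36 j6 96.6 j [  5.  24. -15.  -0. -51.  97.]
[[0.002, 0.0058, 0.0147], 0.36],
```

>>> {"name": "apply_moves", "arguments": {
  "moves": [
    [[0.002,0.003,0.006],0.3],
    [[0,0.0015,0.006],0],
    [[0,0,0],0],
    [[0,0,0],0]
  ]
}}

```text
time_s: 21.42
tcp_pos: [0.5711, -0.1138, 0.0912]
ee_rot: [[0.98, 0.198, 0.0], [0.198, -0.98, 0.0], [0.0, -0.0, -1.0]]
wrist_force: [0.1, 0.3, -4.2]
gripper_width: 0.502
gripper_force: 30.0
```

>>> {"name": "apply_moves", "arguments": {
  "moves": [
    [[0,0,0.0015],0],
    [[0,0,0],0],
    [[0,0,0],0]
  ]
}}

```text
time_s: 21.67
tcp_pos: [0.5711, -0.1137, 0.0896]
ee_rot: [[0.98, 0.198, 0.0], [0.198, -0.98, 0.0], [0.0, 0.0, -1.0]]
wrist_force: [0.2, 0.5, -4.4]
gripper_width: 0.498
gripper_force: 30.0
```

>>> {"name": "apply_moves", "arguments": {
  "moves": [
    [[0,0,0.0015],0],
    [[0,0,0.001],0],
    [[0,0,0],0]
  ]
}}

```text
time_s: 21.92
tcp_pos: [0.571, -0.1137, 0.0867]
ee_rot: [[0.98, 0.198, -0.0], [0.198, -0.98, -0.0], [-0.0, -0.0, -1.0]]
wrist_force: [-0.5, 0.3, -3.7]
gripper_width: 0.497
gripper_force: 30.0
```

>>> {"name": "apply_moves", "arguments": {
  "moves": [
    [[0,0,0.001],0],
    [[0,0,0],0],
    [[0,0,0],0]
  ]
}}

```text
time_s: 22.17
tcp_pos: [0.571, -0.1137, 0.0861]
ee_rot: [[0.98, 0.198, 0.0], [0.198, -0.98, -0.0], [0.0, 0.0, -1.0]]
wrist_force: [-1.0, -0.5, -1.0]
gripper_width: 0.494
gripper_force: 30.0
```

>>> {"name": "apply_moves", "arguments": {
  "moves": [
    [[0,0,0],0],
    [[0,0,0],0],
    [[0,0,0],0],
    [[0,0,0],0]
  ],
  "hand": 0.061
}}

```text
time_s: 22.5
tcp_pos: [0.5716, -0.1138, 0.0863]
ee_rot: [[0.98, 0.198, 0.001], [0.198, -0.98, -0.0], [0.001, 0.0, -1.0]]
wrist_force: [0.8, 0.2, -0.1]
gripper_width: 0.675
gripper_force: 0.2
```

>>> {"name": "apply_moves", "arguments": {
  "moves": [
    [[0,0,-0.02],0],
    [[0,0,-0.035],0],
    [[0,0,-0.04],0],
    [[0,0,-0.04],0]
  ],
  "hand": 0.075
}}

```text
time_s: 22.83
tcp_pos: [0.5707, -0.1138, 0.2222]
ee_rot: [[0.98, 0.198, -0.001], [0.198, -0.98, -0.0], [-0.001, 0.0, -1.0]]
wrist_force: [1.6, -0.0, -0.3]
gripper_width: 0.847
gripper_force: 0.0
```

```bash
python3 go.py .399 -.268 .2 -12
```

```text
from [ 0.5707 -0.1138  0.2222] 11.42 n 6 turn 23.42 j6 96.7 j [  5.  18.  -6.   0. -66.  97.]
[[-0.0331, 0.0195, 0.0037], 3.9],[[-0.0317, 0.0217, 0.0037], 3.9],[[-0.0302, 0.0238, 0.0037], 3.9],[[-0.0285, 0.0258, 0.0037], 3.9],[[-0.0267, 0.0277, 0.0037], 3.9],[[-0.0247, 0.0295, 0.0037], 3.9],
```

>>> {"name": "apply_moves", "arguments": {
  "moves": [
    [[-0.033,0.0195,0.0],3.9],
    [[-0.0317,0.0217,0.003],3.9],
    [[-0.03,0.024,0.004],3.9],
    [[-0.0285,0.026,0.004],3.9],
    [[-0.0267,0.0277,0.004],3.9]
  ],
  "hand": 0.087
}}

```text
time_s: 23.25
tcp_pos: [0.427, -0.2432, 0.2062]
ee_rot: [[0.99, -0.143, 0.002], [-0.143, -0.99, -0.0], [0.002, 0.0, -1.0]]
wrist_force: [0.6, -1.3, 0.2]
gripper_width: 0.994
gripper_force: 0.0
```

>>> {"name": "apply_moves", "arguments": {
  "moves": [
    [[-0.0247,0.0295,0.004],3.9],
    [[0,0,0],0],
    [[0,0,0],0]
  ]
}}

```text
time_s: 23.5
tcp_pos: [0.3984, -0.2692, 0.2022]
ee_rot: [[0.978, -0.211, 0.001], [-0.211, -0.978, -0.0], [0.001, 0.0, -1.0]]
wrist_force: [0.2, 0.2, 0.5]
gripper_width: 0.997
gripper_force: 0.0
```

```bash
python3 look.py .052 .399 -.268 -12
```

```text
plug [  0.3971  -0.2708 -13.531    0.9417] tcp [ 0.4003 -0.2683  0.2023] yaw -11.97447823154314
to plug centre in tool axes [-0.0028  0.0031  0.1763] turn(tool z) 1.556481755732463
```

>>> {"name": "apply_moves", "arguments": {
  "moves": [
    [[-0.002,0.002,0.04],1.5],
    [[0,0,0.04],0],
    [[0,0,0.04],0],
    [[0,0,0.035],0],
    [[0,0,0.02],0]
  ],
  "hand": 0.08
}}

```text
time_s: 24.02
tcp_pos: [0.3965, -0.2682, 0.0234]
ee_rot: [[0.973, -0.231, -0.004], [-0.231, -0.973, 0.002], [-0.005, -0.001, -1.0]]
wrist_force: [-0.0, -0.4, 0.4]
gripper_width: 0.919
gripper_force: 0.0
```

>>> {"name": "apply_moves", "arguments": {
  "moves": [
    [[0,0,0.01],0],
    [[0,0,0],0],
    [[0,0,0],0]
  ]
}}

```text
time_s: 24.27
tcp_pos: [0.3984, -0.2691, 0.0165]
ee_rot: [[0.973, -0.231, -0.001], [-0.231, -0.973, -0.0], [-0.001, 0.0, -1.0]]
wrist_force: [0.3, 0.9, -0.7]
gripper_width: 0.92
gripper_force: 0.0
```

>>> {"name": "apply_moves", "arguments": {
  "moves": [
    [[0,0.001,0.007],0],
    [[0,0,0.0045],0],
    [[0,0,0],0],
    [[0,0,0],0]
  ]
}}

```text
time_s: 24.6
tcp_pos: [0.3972, -0.2707, 0.0056]
ee_rot: [[0.972, -0.233, 0.001], [-0.233, -0.972, -0.0], [0.001, 0.0, -1.0]]
wrist_force: [-0.4, 0.8, -0.4]
gripper_width: 0.918
gripper_force: 0.0
```

>>> {"name": "apply_moves", "arguments": {
  "moves": [
    [[0,0,0],0],
    [[0,0,0],0],
    [[0,0,0],0],
    [[0,0,0],0],
    [[0,0,0],0]
  ],
  "hand": 0.0
}}

```text
time_s: 25.02
tcp_pos: [0.3971, -0.2707, 0.0054]
ee_rot: [[0.972, -0.233, 0.0], [-0.233, -0.972, -0.0], [0.0, 0.0, -1.0]]
wrist_force: [0.6, -0.8, 0.4]
gripper_width: 0.625
gripper_force: 0.0
```

>>> {"name": "apply_moves", "arguments": {
  "moves": [
    [[0,0,0],0],
    [[0,0,0],0],
    [[0,0,0],0]
  ]
}}

```text
time_s: 25.27
tcp_pos: [0.3971, -0.2706, 0.0054]
ee_rot: [[0.972, -0.233, 0.0], [-0.233, -0.972, -0.0], [0.0, -0.0, -1.0]]
wrist_force: [0.0, 1.3, 1.2]
gripper_width: 0.588
gripper_force: 30.0
```

>>> {"name": "apply_moves", "arguments": {
  "moves": [
    [[0,0,-0.04],0],
    [[0,0,-0.04],0],
    [[0,0,-0.04],0],
    [[0,0,-0.04],0],
    [[0,0,-0.03],0]
  ]
}}

```text
time_s: 25.68
tcp_pos: [0.3964, -0.2704, 0.1972]
ee_rot: [[0.972, -0.234, 0.001], [-0.234, -0.972, 0.0], [0.0, -0.001, -1.0]]
wrist_force: [1.0, 0.8, -6.1]
gripper_width: 0.593
gripper_force: 30.0
```

```bash
python3 go.py .570 -.1153 .19 11.4
```

```text
from [ 0.3964 -0.2704  0.1972] -13.51 n 6 turn -24.91 j6 91.4 j [-15.   9. -21.  -0. -59.  91.]
[[0.0221, -0.0319, 0.0012], -4.15],[[0.0243, -0.0302, 0.0012], -4.15],[[0.0265, -0.0284, 0.0012], -4.15],[[0.0284, -0.0264, 0.0012], -4.15],[[0.0303, -0.0242, 0.0012], -4.15],[[0.032, -0.022, 0.0012], -4.15],
```

>>> {"name": "apply_moves", "arguments": {
  "moves": [
    [[0.022,-0.032,0],-4.15],
    [[0.0243,-0.0302,0],-4.15],
    [[0.0265,-0.0284,0],-4.15],
    [[0.0284,-0.0264,0],-4.15],
    [[0.0303,-0.0242,0],-4.15]
  ]
}}

```text
time_s: 26.1
tcp_pos: [0.5407, -0.1395, 0.1931]
ee_rot: [[0.992, 0.129, -0.005], [0.129, -0.992, 0.001], [-0.005, -0.002, -1.0]]
wrist_force: [0.1, -0.8, -5.4]
gripper_width: 0.588
gripper_force: 30.0
```

>>> {"name": "apply_moves", "arguments": {
  "moves": [
    [[0.032,-0.022,0],-4.15],
    [[0,0,0],0],
    [[0,0,0],0],
    [[0,0,0],0]
  ]
}}

```text
time_s: 26.43
tcp_pos: [0.5687, -0.1149, 0.1928]
ee_rot: [[0.98, 0.198, -0.006], [0.198, -0.98, 0.001], [-0.006, -0.002, -1.0]]
wrist_force: [0.1, -0.0, -6.1]
gripper_width: 0.587
gripper_force: 30.0
```

```bash
python3 go.py .570 -.1153 .1 11.4;  python3 - <<'E'
from h import *
p=imaging.capture("wrist");cv2.imwrite("pics/w6.png",p["frame"])
E
```

```text
from [ 0.5687 -0.1149  0.1928] 11.39 n 3 turn -0.01 j6 96.9 j [  5.  19.  -8.  -0. -63.  97.]
[[0.0004, 0.0002, 0.0309], -0.0],[[0.0004, 0.0002, 0.0309], -0.0],[[0.0004, 0.0002, 0.0309], -0.0],
```

View pics/w6.png

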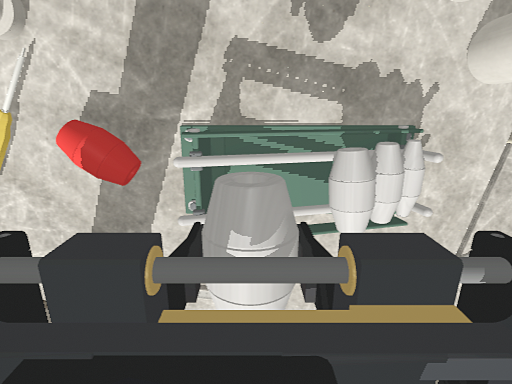

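Three plugs rest in a closed row: 44 (352,190), 36 (389,182), 28 (412,178). I'll lower plug 52.

>>> {"name": "apply_moves", "arguments": {
  "moves": [
    [[0,0,0.035],0],
    [[0,0,0.035],0],
    [[0,0,0.018],0],
    [[0,0,0],0],
    [[0,0,0],0]
  ]
}}

```text
time_s: 26.9
tcp_pos: [0.5693, -0.1165, 0.1067]
ee_rot: [[0.98, 0.197, -0.003], [0.197, -0.98, -0.001], [-0.003, 0.0, -1.0]]
wrist_force: [0.5, -0.3, -5.8]
gripper_width: 0.589
gripper_force: 30.0
```

>>> {"name": "apply_moves", "arguments": {
  "moves": [
    [[0,0,0.003],0],
    [[0,0,0.003],0],
    [[0,0,0],0],
    [[0,0,0],0]
  ]
}}

```text
time_s: 27.23
tcp_pos: [0.5709, -0.1154, 0.1023]
ee_rot: [[0.98, 0.198, 0.002], [0.198, -0.98, 0.0], [0.002, 0.0, -1.0]]
wrist_force: [0.2, 0.7, -5.7]
gripper_width: 0.591
gripper_force: 30.0
```

>>> {"name": "apply_moves", "arguments": {
  "moves": [
    [[0,0,0.006],0],
    [[0,0,0.004],0],
    [[0,0,0],0],
    [[0,0,0],0]
  ]
}}

```text
time_s: 27.57
tcp_pos: [0.5701, -0.1153, 0.0907]
ee_rot: [[0.98, 0.198, -0.001], [0.198, -0.98, -0.0], [-0.001, -0.0, -1.0]]
wrist_force: [0.2, -0.2, -6.9]
gripper_width: 0.587
gripper_force: 30.0
```

>>> {"name": "apply_moves", "arguments": {
  "moves": [
    [[0,0,0.0015],0],
    [[0,0,0],0],
    [[0,0,0],0]
  ]
}}

```text
time_s: 27.82
tcp_pos: [0.5705, -0.1153, 0.0898]
ee_rot: [[0.98, 0.198, -0.0], [0.198, -0.98, -0.0], [-0.0, 0.0, -1.0]]
wrist_force: [-0.2, -0.7, -7.0]
gripper_width: 0.589
gripper_force: 30.0
```

>>> {"name": "apply_moves", "arguments": {
  "moves": [
    [[0,0,0.001],0],
    [[0,0,0],0],
    [[0,0,0],0]
  ]
}}

```text
time_s: 28.07
tcp_pos: [0.5707, -0.1154, 0.089]
ee_rot: [[0.98, 0.198, 0.0], [0.198, -0.98, -0.0], [0.0, 0.0, -1.0]]
wrist_force: [-0.7, -0.4, -6.7]
gripper_width: 0.592
gripper_force: 30.0
```

>>> {"name": "apply_moves", "arguments": {
  "moves": [
    [[0,0,0.001],0],
    [[0,0,0],0],
    [[0,0,0],0]
  ]
}}

```text
time_s: 28.32
tcp_pos: [0.5706, -0.1154, 0.0883]
ee_rot: [[0.98, 0.198, 0.001], [0.198, -0.98, -0.0], [0.0, 0.0, -1.0]]
wrist_force: [-1.5, 0.1, -2.3]
gripper_width: 0.585
gripper_force: 30.0
```

>>> {"name": "apply_moves", "arguments": {
  "moves": [
    [[0,0,0.0005],0],
    [[0,0,0],0],
    [[0,0,0],0]
  ]
}}

```text
time_s: 28.57
tcp_pos: [0.5707, -0.1154, 0.0881]
ee_rot: [[0.98, 0.198, 0.001], [0.198, -0.98, -0.0], [0.001, 0.0, -1.0]]
wrist_force: [-1.8, 0.7, 1.8]
gripper_width: 0.587
gripper_force: 30.0
```

>>> {"name": "apply_moves", "arguments": {
  "moves": [
    [[0,0,0],0],
    [[0,0,0],0],
    [[0,0,0],0],
    [[0,0,0],0]
  ],
  "hand": 0.069
}}

```text
time_s: 28.9
tcp_pos: [0.5711, -0.1155, 0.0875]
ee_rot: [[0.98, 0.198, 0.001], [0.198, -0.98, -0.0], [0.001, 0.0, -1.0]]
wrist_force: [1.4, -1.2, -0.6]
gripper_width: 0.764
gripper_force: 0.3
```

>>> {"name": "apply_moves", "arguments": {
  "moves": [
    [[0,0,-0.02],0],
    [[0,0,-0.035],0],
    [[0,0,-0.04],0],
    [[0,0,-0.04],0],
    [[0,0,0],0]
  ],
  "hand": 0.08
}}

```text
time_s: 29.32
tcp_pos: [0.5757, -0.1161, 0.2322]
ee_rot: [[0.98, 0.199, 0.019], [0.199, -0.98, -0.002], [0.018, 0.006, -1.0]]
wrist_force: [1.1, -0.9, 1.1]
gripper_width: 0.911
gripper_force: 0.0
```

>>> {"name": "apply_moves", "arguments": {
  "moves": [
    [[0,0,0],0],
    [[0,0,0],0],
    [[0,0,0],0],
    [[0,0,0],0],
    [[0,0,0],0]
  ]
}}

```text
time_s: 29.73
tcp_pos: [0.57, -0.1154, 0.2209]
ee_rot: [[0.98, 0.198, -0.003], [0.198, -0.98, -0.0], [-0.003, -0.0, -1.0]]
wrist_force: [-0.5, -0.2, 0.2]
gripper_width: 0.918
gripper_force: 0.0
```

>>> {"name": "apply_moves", "arguments": {
  "moves": [
    [[0,0,0],0],
    [[0,0,0],0],
    [[0,0,0],0],
    [[0,0,0],0],
    [[0,0,0],0]
  ]
}}

```text
time_s: 30.15
tcp_pos: [0.5705, -0.1154, 0.2223]
ee_rot: [[0.98, 0.198, -0.0], [0.198, -0.98, -0.0], [-0.0, 0.0, -1.0]]
wrist_force: [0.4, 0.0, 0.6]
gripper_width: 0.92
gripper_force: 0.0
```

>>> {"name": "apply_moves", "arguments": {
  "moves": [
    [[0,0,0],0],
    [[0,0,0],0],
    [[0,0,0],0],
    [[0,0,0],0],
    [[0,0,0],0]
  ]
}}

```text
time_s: 30.57
tcp_pos: [0.5705, -0.1154, 0.2223]
ee_rot: [[0.98, 0.198, 0.0], [0.198, -0.98, 0.0], [0.0, 0.0, -1.0]]
wrist_force: [0.2, -0.7, -0.2]
gripper_width: 0.92
gripper_force: 0.0
```

>>> {"name": "apply_moves", "arguments": {
  "moves": [
    [[0,0,0],0],
    [[0,0,0],0],
    [[0,0,0],0],
    [[0,0,0],0],
    [[0,0,0],0]
  ]
}}

```text
time_s: 30.98
tcp_pos: [0.5705, -0.1154, 0.2223]
ee_rot: [[0.98, 0.198, -0.0], [0.198, -0.98, -0.0], [-0.0, -0.0, -1.0]]
wrist_force: [0.0, 0.4, 0.5]
gripper_width: 0.917
gripper_force: 0.0
```

```bash
python3 - <<'E'
from h import *
p=imaging.capture("wrist");cv2.imwrite("pics/w7.png",cv2.resize(p["frame"][90:270,150:450],(800,480)))
E
```

```text
(no output)
```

View pics/w7.png

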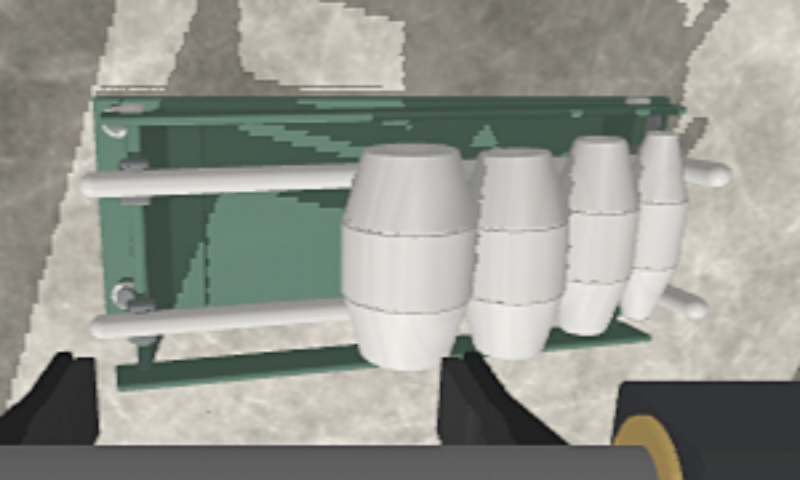

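All four plugs lie square in a closed row on both rails: 52 (405,255), 44 (515,255), 36 (600,235), 28 (660,225) in the crop. I'll hand the job in.

```bash
python3 -c "
from station import r
print(r.finish_job())"
```

```text
the job is handed in; nothing more can be done
None
```

The four plugs rest in one closed row on the feed rack, 28, 36, 44, 52 from the stop upward, and the job was handed in at about 31 s with no verdict shown.

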